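# Nest the empty board trays at the test bench

### The arm

A 7-joint arm with a two-finger parallel gripper is mounted at the origin on the work surface. World frame = base frame: x ahead of the robot, y to its left, z up, the work surface at z = 0. Lengths are in m, angles in rad, forces in N, time in s.
With the tool pointing down it reaches from about 0.4 to 0.85 m from the base axis. Payload 10.4 kg.
Tool frame: the origin (TCP) lies on the centre line of the jaws, within the pads' length; the fingertips stand 11 mm ahead of it and the grasp point (between the pads) lies 8 mm behind it; z points along the fingers, x is the direction in which the jaws open and shut, and the axes are right-handed (so a half turn about z gives the same grasp; the last joint's range is limited). The gripper opens to 85 mm and grips with 20 to 120 N. Pads are 22 mm wide; open, the fingers measure 114 mm over their backs; the gripper's body (76 mm by 85 mm) begins 54 mm behind the grasp point. The pads swing forward as they close: fully open they stand 13 mm farther back than shut.
Start: joints at [1.197, 0.332, -0.065, 1.46, 0.022, 1.35, -0.088], TCP at [0.215, -0.587, 0.242] pointing down, gripper open.
Joint ranges: [-2.6, 2.6], [-0.5, 2.12], [-1.47, 1.34], [0.16, 2.42], [-1.27, 4.41], [0.06, 2.06], [-2.6, 2.6]. Speed limits (rad/s): [2.22, 2.22, 2.79, 2.79, 3.14, 3.14, 3.14].

### API

Orientations are given as a unit quaternion [x, y, z, w].
In Python, from workcell import get_obs, camera, hand_in, boxes_of, silhouettes, pinpoint gives the robot as it stands.
- The arm moves only by the shell command python3 -m creep 'ROWS' [FORCE]. ROWS is JSON, one flat list of numbers, 7 for each row, row after row: the shift along the tool's x, y, z in cm, then the turn, a rotation vector about the tool's x, y, z in degrees, then the finger opening in cm, from 0 to 8.54. A call has 1 to 20 rows; each row is the pose to reach, as a shift and turn from the pose commanded when the call began, along the tool's axes at that moment; what a row does not reach only later rows make up. A row lasts 1/12 s, in which the tool goes at most 41.7 mm and 7.16 degrees, less where a joint would pass 70% of its speed; a pose out of reach is approached as far as the arm can. A call with a gripper value outside its range is refused whole. The fingers move at their own pace and stop on an object; FORCE is the grip in N (left out, the last holds). Time passes only in rows, so rows that repeat a pose let the fingers close. It gives the time, the measured TCP pose, the force and the opening at its end, in the units of the state.
- get_obs(): the state, without advancing time (a new reading comes with each control period).
- camera(name): name is "scene" or "side" or "wrist"; returns a dict with "pixels" (480x640x3 uint8, red, green, blue), "range_z" (480x640 float32, m along the optical axis (not along the pixel's ray), 0 where there is no reading), "intrinsics" (3x3 intrinsics, pixels), "T" (4x4, takes a point from camera to world coordinates). Camera axes: x right, y down, z forward; pixel columns grow to the right and rows downward; lengths in m; the calibration is good to about 2 mm. A picture is of the moment at which its call begins.
- hand_in(): hands the job in, once; it reports no verdict.
Trained networks look in a picture, given as the dict that the camera call returned (one of the last four; its "shot" number tells which), for a name from the list of things; names that differ only in an ending like _2 or _b are one class to them, and where a whole thing is asked for, a point or a joint stands for the part that bears it (a point fixed in the world has none). Each returns a list of dicts, best first, with "conf" (0 to 1); they miss things now and then, are a little off and sometimes report something else, mostly with a low value. They report only what shows in the picture. A call takes as long as a camera call. They do not tell look-alikes from the thing itself.
- boxes_of(picture, query): "at" ([x, y, z] in m, in world coordinates, good to about 4 mm: the middle of the surface that is visible of it).
- silhouettes(picture, query): "pixels" (480x640 bool, what is visible of it).
- pinpoint(picture, query): "at" ([x, y, z] in m, in world coordinates, good to about 4 mm: a listed point, or the origin of a listed thing).
The state is a dict: "clock": time; "joint_pos": joint angles; "joint_velocities": joint speeds; "tau": joint torques, N m; "position": TCP position; "ee_rot": TCP orientation; "ft_force": force on the tool from outside, world axes, zero at the start; "torque": the same for the moment, N m; "grip_width": opening from 0.0 (shut) to 1.0 (fully open).
Only numpy, scipy, OpenCV 4.12 (cv2) and the standard library are available. Lean on these libraries where they do the work, as an engineer would, in place of code of your own. Each camera call takes 0.05 s, during which the arm holds its last target. There are 200 camera calls.

### The job

Nest the three empty steel board trays in size order: slide the medium tray through the mouth of the big fixed tray, and the small tray into the medium one, each back wall first and fully home against the back wall of the tray around it. Keep the trays flat on the bench while you move them (slide them, do not lift or tip them), and do not disturb the other things on the bench.

Things in the scene. Friction and masses are not known exactly. Their poses are not given: they have to be found in the camera images.
- large_tray: Big plain steel tray, fixed, 130 deep (x) x 98 wide (y) x 44 high, sheet 3 thick. Open on top and at its mouth (-x end); closed back wall at +x. Inside width 92; floor flush with the bench. Side wall tops folded in by 6 (top opening 80 wide, fold underside at z 41): the medium tray enters only by the mouth. Origin: centre of underside; z up.
- medium_tray: Loose steel tray, 115 deep (x) x 84 wide (y) x 37 high; open mouth at -x, back wall at +x; sheet 3 thick, inside width 78, floor 2 thick with a ramp at the mouth; side wall tops folded in by 6 (top opening 66 wide, fold underside at z 34). Back corners cut at 45 degrees by 10, last 17 of the floor turned up by 3 at the back. Slippery. About 0.45 kg. Origin: centre of underside; z up.
- small_tray: Loose plain steel tray, 100 deep (x) x 70 wide (y) x 28 high; open mouth at -x, back wall at +x; sheet 3 thick, inside width 64, floor 2 thick; no folds on top. Back corners cut at 45 degrees by 10, last 17 of the floor turned up by 3 at the back. Slippery. About 0.28 kg; tips if pushed hard and high. Origin: centre of underside; z up.
- large_tray_stop (a point): Middle of the inner face of the big tray's back wall, at its floor (62 along +x from its origin); x points out through the back wall.
- large_tray_mouth (a point): Middle of the big tray's mouth edge, at the bench (65 along -x from its origin).
- medium_tray_back (a point): Middle of the outer face of the medium tray's back wall, at its underside (57.5 along +x from its origin).
- medium_tray_stop (a point): Middle of the inner face of the medium tray's back wall, at its floor (54.5 along +x from its origin).
- small_tray_back (a point): Middle of the outer face of the small tray's back wall, at its underside (50 along +x from its origin).
- jar: Bystander: small closed jar, 34 across, 55 high, standing among the loose trays. Origin: centre of its underside.
- flux: Bystander: white bottle, 40 across, 85 high. Origin: centre of its underside.
- weight: Bystander: brass weight with a neck, 36 across, 42 high. Origin: centre of its underside.
- meter: Bystander: orange hand-held meter lying flat, 85 x 160 x 46 high. Origin: centre of its underside.
- board: Bystander: blue circuit board lying flat, 85 x 115, parts up to 22 high. Origin: centre of its underside.
- screwdriver: Bystander: screwdriver lying flat, 170 long along its x. Origin: underside, middle.
- mouse: Bystander: black computer mouse, 100 x 58 x 28. Origin: centre of its underside.
Not all that is in view belongs to the job. Leave any orange look-alike of the small_tray alone. What is shaped like the medium_tray but purple is not meant.

How it is judged:
By the outcome, as a careful person would: the job done as asked, in the order asked, and still so for the second after the job is handed in, with the robot touching nothing.
It also fails if it takes over 72 s, if anything falls off the work surface, if the arm or the gripper's body presses on something with over 40 N, if the wrist force passes 120 N, or if a joint passes its speed limit or range.

## Working session

There is one attempt and no reset: what is moved stays moved. The work goes in short steps, Python scripts to look and compute and a shell command to move; the robot and the scene stay as the last step left them, time stands still between calls to the robot, and variables do not carry over. Pictures are saved under pics/ and viewed, on a budget of 10 in all, crops included, one or two more only if the job needs it, and the job is handed in when it is done.

```bash
mkdir -p pics; ls; python3 - <<'E'
from workcell import *
import cv2,numpy as np
o=get_obs();print({k:np.round(v,3) for k,v in o.items()})
a=camera("scene");b=camera("side")
for n,p in(("scene",a),("side",b)):
    cv2.imwrite(f"pics/{n}0.png",p["pixels"][...,::-1])
    print(n,np.round(p["T"],3).tolist(),np.round(p["intrinsics"],1).tolist())
    for q in["large_tray","medium_tray","small_tray","large_tray_stop","large_tray_mouth","medium_tray_back","medium_tray_stop","small_tray_back","jar","flux","weight","meter","board","screwdriver","mouse"]:
        print(q,[(np.round(d["at"],3).tolist(),round(d["conf"],2)) for d in pinpoint(p,q)][:4])
E
```

```text
pics
{'clock': np.float64(0.0), 'joint_pos': array([ 1.197,  0.333, -0.065,  1.461,  0.022,  1.35 , -0.088]), 'joint_velocities': array([-0.   ,  0.001, -0.003,  0.001,  0.001,  0.   ,  0.001]), 'tau': array([-1.0000e-03, -6.2545e+01,  4.8000e-02, -3.9161e+01,  1.6000e-02,
        1.0000e-02, -0.0000e+00]), 'position': array([ 0.215, -0.587,  0.241]), 'ee_rot': array([ 0.82 , -0.573, -0.001, -0.   ]), 'ft_force': array([ 0.047, -0.326, -0.236]), 'torque': array([ 0.032, -0.071,  0.034]), 'grip_width': np.float64(1.0)}
scene [[-0.855, 0.351, -0.381, 0.899], [0.518, 0.581, -0.627, 0.67], [0.001, -0.734, -0.679, 0.817], [0.0, 0.0, 0.0, 1.0]] [[559.0, 0.0, 323.7], [0.0, 559.0, 238.8], [0.0, 0.0, 1.0]]
large_tray [([0.581, -0.229, 0.001], 0.78)]
medium_tray [([0.666, 0.367, -0.002], 0.97), ([0.626, 0.189, -0.001], 0.91)]
small_tray [([0.461, 0.137, -0.0], 0.94), ([0.364, 0.27, 0.001], 0.67), ([0.204, 0.303, 0.001], 0.61)]
large_tray_stop [([0.574, -0.29, 0.005], 0.74)]
large_tray_mouth [([0.584, -0.169, 0.002], 0.77), ([0.437, -0.423, -0.001], 0.43)]
medium_tray_back [([0.626, 0.132, -0.0
[... 1093 characters left out ...]
], 0.89), ([0.622, 0.132, 0.004], 0.81), ([0.51, 0.377, -0.001], 0.61)]
small_tray_back [([0.189, 0.351, -0.002], 0.7), ([0.395, 0.228, 0.001], 0.63), ([0.453, 0.088, -0.001], 0.58)]
jar [([0.541, 0.203, -0.002], 0.73)]
flux [([0.378, -0.061, 0.004], 0.57), ([0.622, 0.132, 0.001], 0.47), ([0.627, 0.189, -0.002], 0.46)]
weight [([0.737, -0.037, 0.0], 0.67), ([0.757, 0.125, -0.002], 0.38), ([0.38, -0.064, 0.0], 0.16)]
meter [([0.436, -0.424, -0.0], 0.96), ([0.725, -0.275, 0.0], 0.26)]
board [([0.51, 0.376, 0.0], 0.81)]
screwdriver [([0.758, 0.125, -0.002], 0.7), ([0.438, -0.424, 0.001], 0.55)]
mouse [([0.721, -0.271, -0.0], 0.92), ([0.594, -0.166, 0.002], 0.33), ([0.539, 0.202, -0.003], 0.31)]
```

View pics/scene0.png

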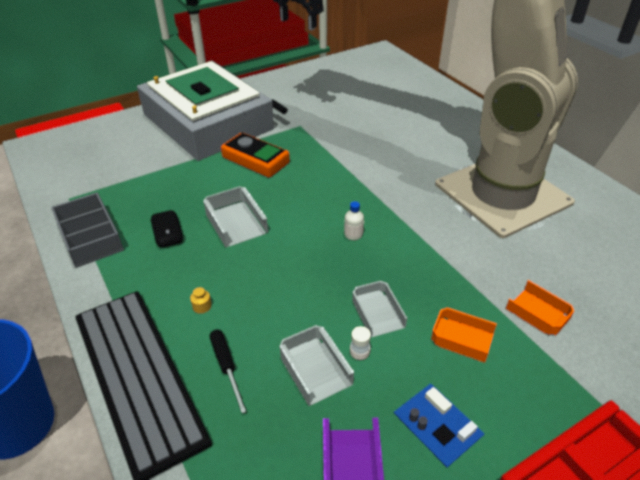

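View pics/side0.png

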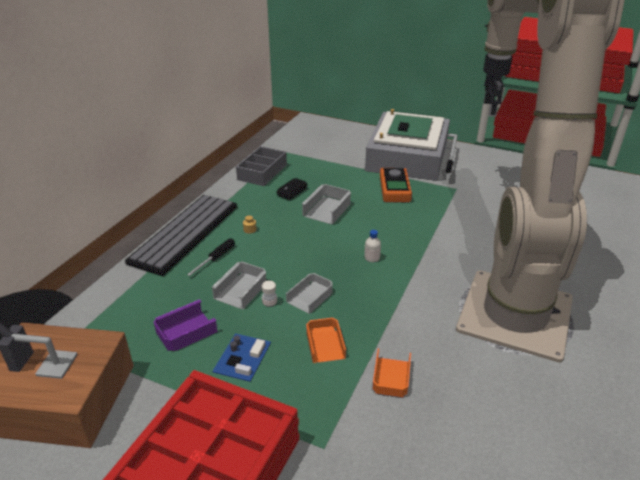

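The candidates in the scene image are:
- **Medium tray:** steel at (316,362), my choice. The purple one at (352,450) is not meant.
- **Small tray:** steel at (379,306), my choice. The orange ones at (465,333) and (540,307) are not meant.
- **Large tray:** steel at (237,215).

The jar at (360,343) stands between the two loose trays. Next I'll refine the poses with depth from both views.

```bash
cat > h.py <<'E'
from workcell import *
import cv2,numpy as np
def cloud(p,m):
    v,u=np.nonzero(m&(p["range_z"]>0)); z=p["range_z"][v,u]; K=p["intrinsics"]
    c=np.stack([(u-K[0,2])/K[0,0]*z,(v-K[1,2])/K[1,1]*z,z,np.ones_like(z)])
    return (p["T"]@c)[:3].T
def rects(p,boxes):
    W=cloud(p,np.ones((480,640),bool))
    for n,(x0,x1,y0,y1,zlo) in boxes.items():
        s=W[(W[:,0]>x0)&(W[:,0]<x1)&(W[:,1]>y0)&(W[:,1]<y1)&(W[:,2]>zlo)&(W[:,2]<.06)]
        if len(s)<20: print(n,"few",len(s));continue
        r=cv2.minAreaRect((s[:,:2]*1000).astype(np.float32))
        print(n,len(s),"top",np.round(np.percentile(s[:,2],[5,50,95]),4),"rect",np.round(r[0],1),np.round(r[1],1),round(r[2],1))
E
cat h.py >/dev/null; python3 - <<'E'
from h import *
B={"L":(.51,.65,-.32,-.13,.025),"M":(.565,.70,.10,.27,.02),"S":(.40,.515,.06,.21,.012),"flux":(.34,.42,-.1,-.02,.02),"jar":(.515,.562,.175,.235,.02),"weight":(.7,.77,-.07,0,.015)}
for n in("scene","side"):
    p=camera(n);print(n);rects(p,B)
    if n=="scene":cv2.imwrite("pics/crop.png",cv2.resize(p["pixels"][250:410,260:420,::-1],None,fx=3.5,fy=3.5))
E
```

```text
scene
L 765 top [0.0267 0.0429 0.0473] rect [ 581.9 -228.1] [137.1 100.5] 87.0
M 1099 top [0.0226 0.0371 0.0399] rect [625.3 189.6] [119.4  85.6] 87.4
S 626 top [0.0133 0.024  0.0303] rect [461.1 141.8] [104.6  72.2] 77.5
flux 318 top [0.0224 0.0428 0.0591] rect [382.9 -55.3] [29.9 41.4] 66.6
jar 464 top [0.0227 0.0525 0.0575] rect [541.9 202.5] [32.7 33.5] 3.2
weight 333 top [0.0174 0.0308 0.0445] rect [737.7 -38.4] [33.4 35.3] 80.2
side
L 484 top [0.0264 0.0396 0.0482] rect [ 579.9 -228.4] [138.7 102.5] 87.5
M 629 top [0.0215 0.0347 0.041 ] rect [624.3 191.3] [122.7  89.1] 87.2
S 479 top [0.0129 0.0224 0.0313] rect [460.1 142.3] [104.5  76.4] 77.2
flux 222 top [0.0211 0.0418 0.0587] rect [378. -55.] [41.2 34.9] 3.3
jar 254 top [0.0233 0.0475 0.0585] rect [538.3 205.6] [31.9 31.9] 25.0
weight 145 top [0.0169 0.0312 0.0448] rect [734.  -37.5] [34.  36.8] 12.0
```

View pics/crop.png

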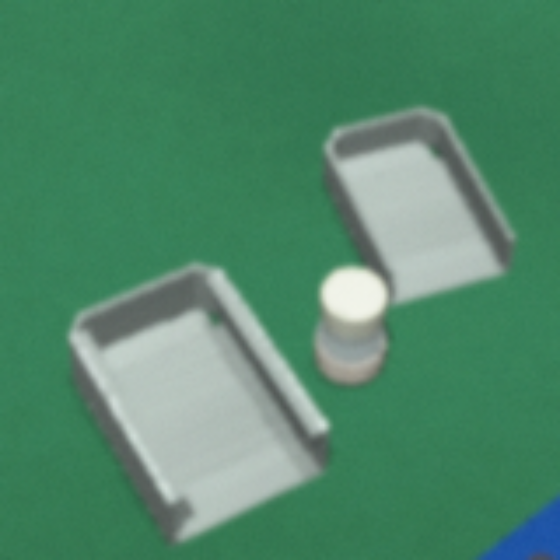

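The crop shows both chosen trays are plain steel. Their cut-corner back walls face up in the image (toward −y), at crop (140,300) for the medium and (390,130) for the small, and the jar is between them at (352,320). Tray headings are about −93° (large), −92.7° (medium) and −102.6° (small).

```bash
cat >> h.py <<'E'
from scipy.spatial.transform import Rotation as R
def row(x,y,z,head):
    "tool shift cm + turn deg from present pose to TCP x,y,z, pointing down, tool x at heading (deg)"
    o=get_obs(); A=R.from_quat(o["ee_rot"]); h=np.radians(head)
    M=R.from_matrix(np.array([[np.cos(h),np.sin(h),0],[np.sin(h),-np.cos(h),0],[0,0,-1]]))
    print("t",round(float(o["clock"]),2),"row",np.round(100*A.inv().apply(np.array([x,y,z])-o["position"]),2),np.round((A.inv()*M).as_rotvec(degrees=True),1))
E
python3 -c "
from h import *
row(.622,.134,.13,-92.7)"
```

```text
t 1.7 row [-53.71 -63.02  11.23] [-0.  -0.  22.8]
```

```bash
python3 -m creep '[-10.7,-12.6,0,0,0,5,4,-53.7,-63,11,0,0,22.8,4,-53.7,-63,11,0,0,22.8,4,-53.7,-63,11,0,0,22.8,4,-53.7,-63,11,0,0,22.8,4,-53.7,-63,11,0,0,22.8,4,-53.7,-63,11,0,0,22.8,4,-53.7,-63,11,0,0,22.8,4,-53.7,-63,11,0,0,22.8,4,-53.7,-63,11,0,0,22.8,4,-53.7,-63,11,0,0,22.8,4,-53.7,-63,11,0,0,22.8,4,-53.7,-63,11,0,0,22.8,4,-53.7,-63,11,0,0,22.8,4,-53.7,-63,11,0,0,22.8,4,-53.7,-63,11,0,0,22.8,4,-53.7,-63,11,0,0,22.8,4,-53.7,-63,11,0,0,22.8,4,-53.7,-63,11,0,0,22.8,4,-53.7,-63,11,0,0,22.8,4]'; python3 -c "
from h import *
row(.622,.134,.13,-92.7)"
```

```text
clock: 3.37
position: [0.6209, 0.1321, 0.1325]
ee_rot: [-0.69, 0.724, -0.0, 0.0]
ft_force: [1.1, -1.3, -0.3]
grip_width: 0.468
t 3.37 row [-0.2  -0.1   0.25] [-0. -0. -0.]
```

```bash
python3 - <<'E'
from h import *
p=camera("wrist");cv2.imwrite("pics/w1.png",p["pixels"][...,::-1])
rects(p,{"M":(.565,.70,.10,.27,.02)})
W=cloud(p,np.ones((480,640),bool))
s=W[(W[:,0]>.60)&(W[:,0]<.645)&(W[:,1]>.1)&(W[:,1]<.16)&(W[:,2]>.028)&(W[:,2]<.045)]
print(len(s),np.percentile(s[:,1],[5,50,95]) if len(s) else 0,np.percentile(s[:,2],[50,95])if len(s) else 0)
E
```

```text
M 5183 top [0.0269 0.0361 0.0373] rect [625.  189.5] [115.2  84.9] 87.6
266 [0.13181718 0.13345481 0.13509548] [0.03624914 0.03739686]
```

View pics/w1.png

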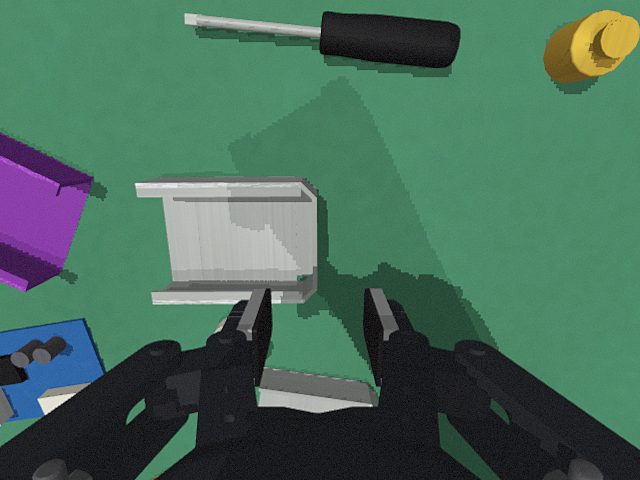

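The medium tray's back wall is at (317,240) in the wrist view, which puts its mid-wall at y≈0.1335. The jaws straddle that line with nothing nearby, so I'm descending and gripping.

```bash
python3 -m creep '[-0.2,-0.15,4,0,0,0,4,-0.2,-0.15,7,0,0,0,4,-0.2,-0.15,9,0,0,0,4,-0.2,-0.15,10.2,0,0,0,4,-0.2,-0.15,11,0,0,0,4,-0.2,-0.15,11,0,0,0,4,-0.2,-0.15,11,0,0,0,0,-0.2,-0.15,11,0,0,0,0,-0.2,-0.15,11,0,0,0,0,-0.2,-0.15,11,0,0,0,0,-0.2,-0.15,11,0,0,0,0,-0.2,-0.15,11,0,0,0,0]' 40; python3 -c "
from h import *
row(.583,-.107,.022,-93);row(.582,-.235,.022,-93)"
```

```text
clock: 4.42
position: [0.6225, 0.1327, 0.0245]
ee_rot: [-0.69, 0.724, -0.001, 0.001]
ft_force: [-1.0, -1.2, 7.5]
grip_width: 0.023
t 4.42 row [24.12  2.82  0.23] [-0.1  0.   0.3]
t 4.42 row [36.92  2.31  0.23] [-0.1  0.   0.3]
```

```bash
python3 -m creep '[0.7,0.1,-0.1,0,0,0,0,2,0.2,-0.2,0,0,0,0,3.5,0.35,-0.2,0,0,0,0,5,0.5,-0.2,0,0,0,0,6.5,0.65,-0.2,0,0,0,0,8,0.8,-0.2,0,0,0,0,9.5,0.95,-0.2,0,0,0,0,11,1.1,-0.2,0,0,0,0,12.5,1.25,-0.2,0,0,0,0,14,1.4,-0.2,0,0,0,0,15.5,1.55,-0.2,0,0,0,0,17,1.7,-0.2,0,0,0,0,18.5,1.85,-0.2,0,0,0,0,20,2,-0.2,0,0,0,0,21.5,2.15,-0.2,0,0,0,0,22.8,2.3,-0.2,0,0,0,0,23.6,2.4,-0.2,0,0,0,0,24.1,2.4,-0.2,0,0,0,0,24.1,2.4,-0.2,0,0,0,0,24.1,2.4,-0.2,0,0,0,0]'; python3 - <<'E'
from h import *
B={"L":(.51,.65,-.32,-.13,.025),"M":(.53,.65,-.14,.05,.02),"flux":(.34,.42,-.1,-.02,.02)}
p=camera("wrist");cv2.imwrite("pics/w2.png",p["pixels"][...,::-1]);rects(p,B)
p=camera("scene");rects(p,B)
E
```

```text
clock: 6.08
position: [0.5863, -0.107, 0.0248]
ee_rot: [-0.69, 0.724, 0.0, 0.0]
ft_force: [0.3, 0.4, -3.5]
grip_width: 0.026
L 7476 top [0.0265 0.0427 0.0441] rect [ 580.  -185.2] [113.2 103.6] 11.3
M 17886 top [0.0229 0.0363 0.0575] rect [588.3 -66.5] [146.2  85.1] 87.5
flux few 0
L 459 top [0.0275 0.042  0.047 ] rect [ 620.  -239.9] [150.2  57.1] 62.4
M 771 top [0.0225 0.037  0.0418] rect [589.4 -53.3] [125.4  85.5] 87.3
flux 323 top [0.0226 0.0432 0.0589] rect [383.8 -56.1] [32.  40.5] 59.0
```

View pics/w2.png

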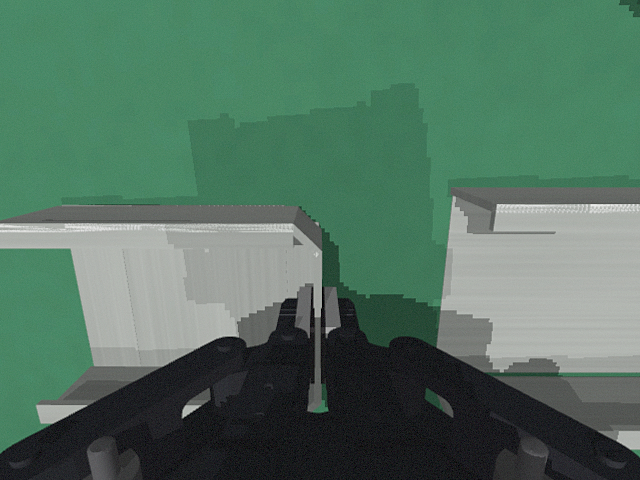

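The medium tray is gripped at its back wall (318,330) and lined up with the mouth of the large tray at (450,190)–(440,375). I'll check the lateral offset and both headings.

```bash
cat >> h.py <<'E'
def outer(p,y0,y1,zlo,zhi,xlo,xhi,st=.01):
    "outer x edges per y slice, and fitted centre line"
    W=cloud(p,np.ones((480,640),bool)); r=[]
    for y in np.arange(y0,y1,st):
        s=W[(W[:,1]>y)&(W[:,1]<y+st)&(W[:,2]>zlo)&(W[:,2]<zhi)&(W[:,0]>xlo)&(W[:,0]<xhi)]
        if len(s)>10: r.append((y+st/2,s[:,0].min(),s[:,0].max()))
    r=np.array(r);print(np.round(r*1000,1).tolist())
E
python3 - <<'E'
from h import *
p=camera("wrist")
print("M");outer(p,-.09,0,.033,.040,.52,.66)
print("L");outer(p,-.29,-.16,.038,.048,.5,.66)
p=camera("side");print("L side");outer(p,-.29,-.16,.036,.05,.5,.66)
E
```

```text
M
[[-85.0, 620.1, 629.9], [-75.0, 620.5, 630.4], [-65.0, 555.4, 630.8], [-55.0, 550.2, 631.3], [-45.0, 551.3, 631.9], [-35.0, 622.6, 632.3], [-25.0, 623.2, 632.6], [-15.0, 556.3, 633.0], [-5.0, 551.8, 633.6]]
L
[[-235.0, 532.0, 542.4], [-225.0, 532.4, 543.4], [-215.0, 538.6, 631.9], [-205.0, 622.8, 632.4], [-195.0, 623.1, 632.9], [-185.0, 623.6, 633.4], [-175.0, 624.1, 633.9], [-165.0, 624.4, 634.0]]
L side
[[-285.0, 532.0, 623.0], [-245.0, 529.7, 539.3], [-235.0, 530.1, 539.7], [-215.0, 530.8, 543.5], [-175.0, 532.6, 543.5], [-165.0, 534.7, 543.9]]
```

```bash
python3 -m creep '[0.7,-0.1,0,0,0,0.2,0,1.7,-0.1,0,0,0,0.2,0,2.7,-0.1,0,0,0,0.2,0,3.7,-0.1,0,0,0,0.2,0,4.7,-0.1,0,0,0,0.2,0,5.7,-0.1,0,0,0,0.2,0,6.7,-0.1,0,0,0,0.2,0,7.7,-0.1,0,0,0,0.2,0,8.7,-0.1,0,0,0,0.2,0]'; python3 -m creep '[1,0,0,0,0,0,0,2,0,0,0,0,0,0,3,0,0,0,0,0,0,4,0,0,0,0,0,0,5,0,0,0,0,0,0,5.6,0,0,0,0,0,0,5.9,0,0,0,0,0,0,5.9,0,0,0,0,0,0]'; python3 - <<'E'
from h import *
row(.58,-.253,.0245,-92.9)
p=camera("wrist")
print("M");outer(p,-.24,-.14,.030,.0375,.52,.66)
E
```

```text
clock: 7.03
position: [0.583, -0.1953, 0.0248]
ee_rot: [-0.689, 0.725, -0.0, -0.0]
ft_force: [-0.2, -0.6, -2.8]
grip_width: 0.021
clock: 7.7
position: [0.58, -0.2541, 0.0248]
ee_rot: [-0.689, 0.725, -0.0, -0.0]
ft_force: [-0.5, -0.8, -3.6]
grip_width: 0.024
t 7.7 row [-0.11  0.01  0.03] [-0.  -0.  -0.1]
M
[[-235.0, 613.7, 630.8], [-225.0, 614.4, 631.3], [-215.0, 615.4, 631.9], [-205.0, 545.6, 632.2], [-195.0, 544.1, 632.6], [-185.0, 616.6, 633.2], [-175.0, 617.2, 633.7], [-165.0, 551.3, 633.7], [-155.0, 546.8, 627.7], [-145.0, 543.7, 628.0]]
```

```bash
python3 -m creep '[0,0,0,0,0,0,1.5,0,0,0,0,0,0,1.5,0,0,0,0,0,0,1.5,0,0,0,0,0,0,1.5,0,0,-2,0,0,0,1.5,0,0,-4.5,0,0,0,1.5,-1.5,0,-5,0,0,0,0,-3.5,0,-5,0,0,0,0,-3.5,0,-5,0,0,0,0,-3.5,0,-5,0,0,0,0,-3.5,0,-2.5,0,0,0,0,-3.5,0,-1,0,0,0,0,-3.5,0,0,0,0,0,0,-3.5,0,0.2,0,0,0,0,-3.5,0,0.2,0,0,0,0]' 40; python3 -m creep '[0.6,0,0,0,0,0,0,1.2,0,0,0,0,0,0,1.7,0,0,0,0,0,0,2.2,0,0,0,0,0,0,2.7,0,0,0,0,0,0,3.2,0,0,0,0,0,0]'; python3 - <<'E'
from h import *
p=camera("wrist")
cv2.imwrite("pics/w3.png",p["pixels"][...,::-1])
E
```

```text
clock: 9.0
position: [0.5816, -0.2183, 0.0222]
ee_rot: [-0.689, 0.725, 0.001, -0.0]
ft_force: [0.3, 0.0, 0.7]
grip_width: -0.001
clock: 9.5
position: [0.5805, -0.2504, 0.0232]
ee_rot: [-0.689, 0.725, -0.0, 0.0]
ft_force: [0.3, 1.3, 0.3]
grip_width: 0.001
```

View pics/w3.png

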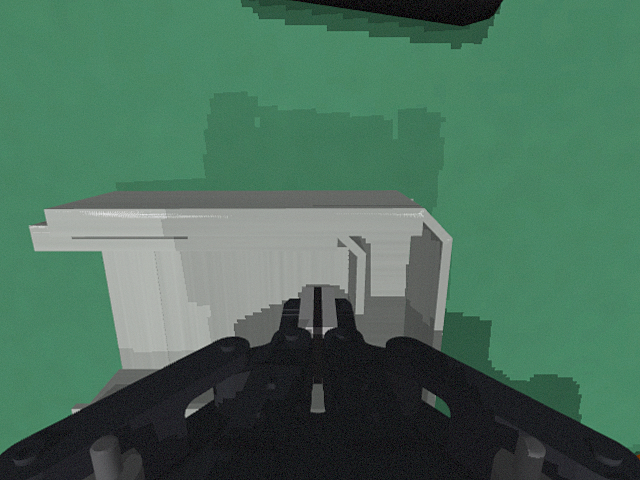

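The medium tray is inside and flat. The closed fingers are just behind its back wall at (358,280), and the large back wall is at (440,300). Next I push home in small steps, watching the force.

```bash
python3 -m creep '[0.4,0,0,0,0,0,0,0.8,0,0,0,0,0,0,1.2,0,0,0,0,0,0,1.5,0,0,0,0,0,0,1.7,0,0,0,0,0,0,1.7,0,0,0,0,0,0]'; for i in 1 2 3 4 ; do :; done; python3 -m creep '[0.2,0,0,0,0,0,0,0.4,0,0,0,0,0,0,0.4,0,0,0,0,0,0]';python3 -m creep '[0.2,0,0,0,0,0,0,0.4,0,0,0,0,0,0,0.4,0,0,0,0,0,0]'
```

```text
clock: 10.05
position: [0.5793, -0.2678, 0.0228]
ee_rot: [-0.689, 0.725, -0.0, -0.0]
ft_force: [0.1, 0.1, 0.1]
grip_width: 0.004
clock: 10.3
position: [0.5792, -0.2715, 0.0228]
ee_rot: [-0.689, 0.725, -0.0, -0.0]
ft_force: [-0.3, 0.7, 0.7]
grip_width: -0.002
clock: 10.55
position: [0.5791, -0.2743, 0.0228]
ee_rot: [-0.689, 0.725, 0.0, 0.0]
ft_force: [-0.2, 4.9, 0.2]
grip_width: -0.001
```

```bash
python3 -m creep '[0.2,0,0,0,0,0,0,0.3,0,0,0,0,0,0,0.3,0,0,0,0,0,0]';python3 -m creep '[0.2,0,0,0,0,0,0,0.3,0,0,0,0,0,0,0.3,0,0,0,0,0,0]'
```

```text
clock: 10.8
position: [0.5791, -0.2745, 0.0228]
ee_rot: [-0.69, 0.724, 0.002, 0.001]
ft_force: [-3.5, 12.6, 5.4]
grip_width: 0.002
clock: 11.05
position: [0.5791, -0.2746, 0.0227]
ee_rot: [-0.691, 0.723, 0.003, 0.002]
ft_force: [-4.9, 21.5, 9.4]
grip_width: 0.0
```

It hit a hard stop, with the force rising and no further motion. Backing off, raising and checking.

```bash
python3 -m creep '[-1,0,0,0,0,0,0,-3,0,-1,0,0,0,0,-3,0,-4,0,0,0,0,-3,0,-8,0,0,0,0,-3,0,-12,0,0,0,0,-3,0,-14,0,0,0,0,-3,0,-14,0,0,0,0,-3,0,-14,0,0,0,0]'; python3 - <<'E'
from h import *
p=camera("wrist")
cv2.imwrite("pics/w4.png",p["pixels"][...,::-1])
W=cloud(p,np.ones((480,640),bool))
for x in(.56,.57,.58,.59,.60):
    s=W[(abs(W[:,0]-x)<.004)&(W[:,1]<-.25)&(W[:,1]>-.31)]
    a=s[(s[:,2]>.030)&(s[:,2]<.0385)][:,1];b=s[s[:,2]>.0415][:,1]
    print(x,"M top y",np.round(np.percentile(a,[2,50,98])*1000,1) if len(a) else 0,"L top y",np.round(np.percentile(b,[2,50,98])*1000,1) if len(b) else 0)
print("M");outer(p,-.28,-.16,.030,.0375,.52,.66)
row(.45,.093,.13,-102.6)
E
```

```text
clock: 11.72
position: [0.5808, -0.2521, 0.1642]
ee_rot: [-0.689, 0.725, -0.002, 0.0]
ft_force: [-0.4, -0.9, -1.0]
grip_width: -0.004
0.56 M top y [-290.8 -289.1 -287.5] L top y [-293.6 -292.1 -290.5]
0.57 M top y [-291.3 -289.3 -288. ] L top y [-292.1 -285.  -251.3]
0.58 M top y [-291.7 -290.1 -288.5] L top y [-299.4 -289.4 -251. ]
0.59 M top y [-292.3 -290.3 -289. ] L top y [-308.6 -283.8 -250.7]
0.6 M top y [-292.6 -291.  -289.4] L top y [-271.7 -264.6 -258.4]
M
[[-275.0, 537.3, 628.6], [-265.0, 538.2, 629.4], [-255.0, 538.9, 629.8], [-245.0, 539.9, 630.2], [-235.0, 539.8, 630.7], [-225.0, 539.7, 631.2], [-215.0, 540.4, 631.7], [-205.0, 540.6, 632.1], [-195.0, 541.5, 632.6], [-185.0, 542.0, 633.1], [-175.0, 542.3, 633.7]]
t 11.77 row [-33.76  14.74   3.22] [ 0.  -0.1  9.7]
```

View pics/w4.png

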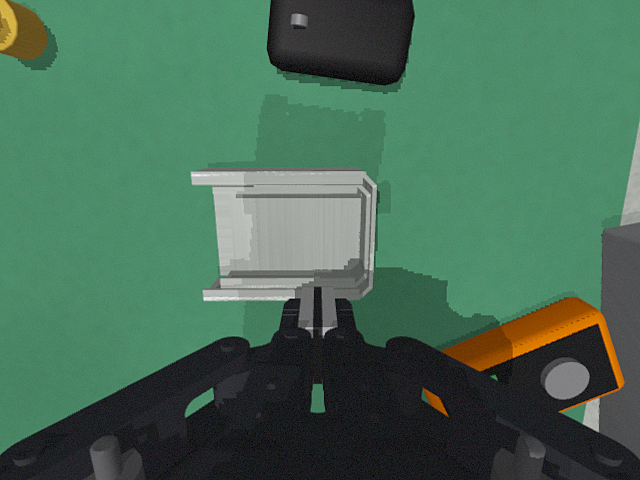

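The medium tray is seated: its outer back face (y≈−0.2917) touches the large tray's inner face, with back walls side by side at (365,240)–(375,240). Next is the small tray.

```bash
python3 -m creep '[-33.8,14.7,3.2,0,0,9.7,4,-33.8,14.7,3.2,0,0,9.7,4,-33.8,14.7,3.2,0,0,9.7,4,-33.8,14.7,3.2,0,0,9.7,4,-33.8,14.7,3.2,0,0,9.7,4,-33.8,14.7,3.2,0,0,9.7,4,-33.8,14.7,3.2,0,0,9.7,4,-33.8,14.7,3.2,0,0,9.7,4,-33.8,14.7,3.2,0,0,9.7,4,-33.8,14.7,3.2,0,0,9.7,4,-33.8,14.7,3.2,0,0,9.7,4,-33.8,14.7,3.2,0,0,9.7,4,-33.8,14.7,3.2,0,0,9.7,4,-33.8,14.7,3.2,0,0,9.7,4]'; python3 - <<'E'
from h import *
p=camera("wrist");cv2.imwrite("pics/w5.png",p["pixels"][...,::-1])
rects(p,{"S":(.40,.515,.06,.21,.015)})
W=cloud(p,np.ones((480,640),bool))
for x in(.43,.44,.45,.46,.47):
    s=W[(abs(W[:,0]-x)<.003)&(W[:,1]<.115)&(W[:,1]>.07)&(W[:,2]>.022)&(W[:,2]<.032)]
    if len(s):print(x,np.round(np.percentile(s[:,1],[3,50,97])*1000,1),s[:,2].max())
row(.45,.094,.023,-102.6)
E
```

```text
clock: 12.93
position: [0.4508, 0.0927, 0.1304]
ee_rot: [-0.624, 0.781, 0.0, -0.0]
ft_force: [-0.4, 0.8, -0.2]
grip_width: 0.465
S 2778 top [0.0163 0.0265 0.0281] rect [460.6 141.9] [100.1  70.8] 77.7
0.43 [ 97.4  99.  101.2] 0.028416858048662175
0.44 [95.1 96.6 98. ] 0.028398252346560876
0.45 [92.8 94.6 96.5] 0.02868540551610385
0.46 [90.6 92.3 94.1] 0.02839793358916859
0.47 [88.3 90.  91.9] 0.028202940391639647
t 12.98 row [-0.1   0.1  10.75] [ 0.  -0.  -0.1]
```

View pics/w5.png

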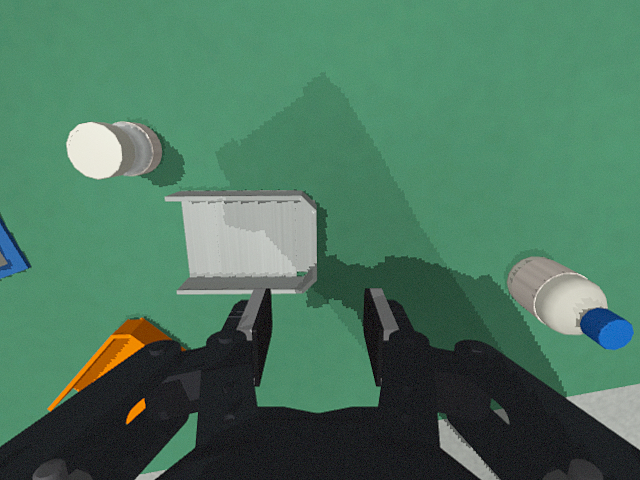

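The small tray's back wall is at (316,245), and its heading of −102.5° is confirmed. The jar at (100,150) and flux at (570,300) are clear of the jaws, so I'm descending to grip.

```bash
python3 -m creep '[-0.17,0.1,4,0,0,0,4,-0.17,0.1,7,0,0,0,4,-0.17,0.1,9,0,0,0,4,-0.17,0.1,10,0,0,0,4,-0.17,0.1,10.6,0,0,0,4,-0.17,0.1,10.6,0,0,0,4,-0.17,0.1,10.6,0,0,0,0,-0.17,0.1,10.6,0,0,0,0,-0.17,0.1,10.6,0,0,0,0,-0.17,0.1,10.6,0,0,0,0,-0.17,0.1,10.6,0,0,0,0,-0.17,0.1,10.6,0,0,0,0]' 30; python3 -c "
from h import *
row(.589,-.08,.0245,-92.9)"
```

```text
clock: 13.98
position: [0.4508, 0.0958, 0.0259]
ee_rot: [-0.625, 0.78, -0.001, 0.001]
ft_force: [-0.9, -0.1, 6.6]
grip_width: 0.024
t 13.98 row [ 14.14 -17.33   0.17] [-0.1 -0.  -9.7]
```

```bash
python3 -m creep '[0.7,0,-0.15,0,0,0,0,2,0,-0.15,0,0,0,0,3.5,0,-0.15,0,0,0,0,5,0,-0.15,0,0,0,0,5.7,-1.3,-0.15,0,0,-0.7,0,6.4,-2.6,-0.15,0,0,-1.4,0,7.1,-4,-0.15,0,0,-2.2,0,7.8,-5.3,-0.15,0,0,-3,0,8.5,-6.6,-0.15,0,0,-3.7,0,9.2,-8,-0.15,0,0,-4.4,0,9.9,-9.3,-0.15,0,0,-5.2,0,10.6,-10.6,-0.15,0,0,-6,0,11.3,-12,-0.15,0,0,-6.7,0,12,-13.3,-0.15,0,0,-7.4,0,12.7,-14.6,-0.15,0,0,-8.2,0,13.4,-16,-0.15,0,0,-9,0,13.9,-16.9,-0.15,0,0,-9.5,0,14.1,-17.3,-0.15,0,0,-9.7,0,14.1,-17.3,-0.15,0,0,-9.7,0,14.1,-17.3,-0.15,0,0,-9.7,0]'; python3 - <<'E'
from h import *
p=camera("wrist");cv2.imwrite("pics/w6.png",p["pixels"][...,::-1])
print("S");outer(p,-.07,.02,.02,.0295,.52,.66)
print("M");outer(p,-.29,-.16,.031,.038,.56,.66)
print("Mlow");outer(p,-.29,-.16,.031,.038,.52,.57)
E
```

```text
clock: 15.65
position: [0.5876, -0.0793, 0.0263]
ee_rot: [-0.689, 0.725, 0.0, -0.0]
ft_force: [-0.3, -0.2, -2.8]
grip_width: 0.022
S
[[-65.0, 594.0, 623.7], [-55.0, 620.4, 624.2], [-45.0, 620.9, 624.8], [-35.0, 555.2, 625.2], [-25.0, 554.8, 625.7], [-15.0, 622.3, 626.2], [-5.0, 559.8, 626.6], [5.0, 557.0, 627.1], [15.0, 556.4, 627.6]]
M
[[-195.0, 615.9, 633.0], [-185.0, 616.2, 633.4], [-175.0, 616.6, 633.8], [-165.0, 630.7, 634.0]]
Mlow
[[-215.0, 535.8, 549.6], [-205.0, 535.9, 550.9], [-195.0, 536.2, 551.4], [-185.0, 536.6, 551.7], [-175.0, 543.8, 551.9]]
```

View pics/w6.png

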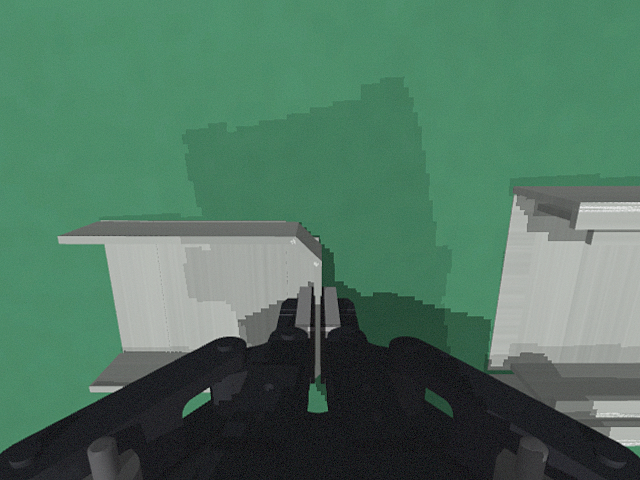

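The small tray is gripped and lined up with the nested mouth at (515,190)–(490,370). It needs +1.6 mm in x. I'll slide it in, following the 2 mm ramp onto the medium floor.

```bash
python3 -m creep '[0.7,-0.1,0,0,0,0,0,1.7,-0.16,0,0,0,0,0,3,-0.16,0,0,0,0,0,4.3,-0.16,0,0,0,0,0,5.6,-0.16,0,0,0,0,0,6.9,-0.16,0,0,0,0,0,8.2,-0.16,0,0,0,0,0,9.2,-0.16,0,0,0,0,0,10.2,-0.16,0,0,0,0,0,11.1,-0.16,0,0,0,0,0]'; python3 -m creep '[0.7,0,-0.05,0,0,0,0,1.4,0,-0.12,0,0,0,0,2,0,-0.2,0,0,0,0,2.7,0,-0.2,0,0,0,0,3.5,0,-0.2,0,0,0,0,4.3,0,-0.2,0,0,0,0,5.2,0,-0.2,0,0,0,0,5.8,0,-0.2,0,0,0,0,5.8,0,-0.2,0,0,0,0]'; python3 - <<'E'
from h import *
p=camera("wrist");cv2.imwrite("pics/w7.png",p["pixels"][...,::-1])
print("S");outer(p,-.22,-.14,.02,.032,.55,.66)
E
```

```text
clock: 16.53
position: [0.5839, -0.1915, 0.0263]
ee_rot: [-0.689, 0.725, 0.0, 0.0]
ft_force: [2.4, 11.7, -6.1]
grip_width: 0.024
clock: 17.28
position: [0.5807, -0.2508, 0.0283]
ee_rot: [-0.688, 0.726, -0.0, -0.0]
ft_force: [-0.2, 0.2, -1.3]
grip_width: 0.023
S
[[-215.0, 630.9, 631.7], [-205.0, 550.0, 632.2], [-195.0, 631.8, 632.7], [-185.0, 632.4, 633.2], [-175.0, 552.0, 633.6], [-165.0, 550.9, 633.8], [-155.0, 550.1, 620.7]]
```

View pics/w7.png

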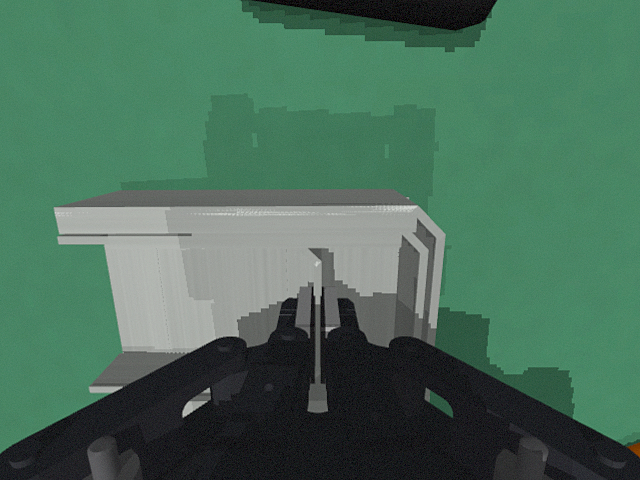

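The small tray is in the medium tray, with its back wall at (318,290) about 40 mm short of the stop at (405,290). Now I release, re-enter with the fingers shut behind the wall, and push home.

```bash
python3 -m creep '[0,0,0,0,0,0,1.5,0,0,0,0,0,0,1.5,0,0,0,0,0,0,1.5,0,0,0,0,0,0,1.5,0,0,-2,0,0,0,1.5,0,0,-4.5,0,0,0,1.5,-1.5,0,-5,0,0,0,0,-3.5,0,-5,0,0,0,0,-3.5,0,-5,0,0,0,0,-3.5,0,-5,0,0,0,0,-3.5,0,-2.5,0,0,0,0,-3.5,0,-1,0,0,0,0,-3.5,0,0.1,0,0,0,0,-3.5,0,0.4,0,0,0,0,-3.5,0,0.4,0,0,0,0]' 40; python3 -m creep '[0.6,0,0,0,0,0,0,1.2,0,0,0,0,0,0,1.7,0,0,0,0,0,0,2.1,0,0,0,0,0,0,2.5,0,0,0,0,0,0,2.9,0,0,0,0,0,0,3.3,0,0,0,0,0,0,3.7,0,0,0,0,0,0,4.1,0,0,0,0,0,0,4.5,0,0,0,0,0,0,4.9,0,0,0,0,0,0,5.1,0,0,0,0,0,0,5.1,0,0,0,0,0,0]'; for i in 1; do python3 -m creep '[0.2,0,0,0,0,0,0,0.3,0,0,0,0,0,0,0.3,0,0,0,0,0,0]'; done
```

```text
clock: 18.58
position: [0.5823, -0.2136, 0.0235]
ee_rot: [-0.689, 0.725, 0.001, -0.0]
ft_force: [-0.1, -0.7, -0.7]
grip_width: 0.0
clock: 19.67
position: [0.5801, -0.2652, 0.0243]
ee_rot: [-0.689, 0.725, -0.0, -0.0]
ft_force: [0.4, 0.4, -0.5]
grip_width: -0.0
clock: 19.92
position: [0.5801, -0.2675, 0.0243]
ee_rot: [-0.689, 0.725, -0.0, -0.0]
ft_force: [-0.2, -0.7, 0.0]
grip_width: 0.001
```

```bash
python3 -m creep '[0.2,0,0,0,0,0,0,0.3,0,0,0,0,0,0,0.3,0,0,0,0,0,0]'; python3 -m creep '[0.2,0,0,0,0,0,0,0.3,0,0,0,0,0,0,0.3,0,0,0,0,0,0]'; python3 -m creep '[0.1,0,0,0,0,0,0,0.2,0,0,0,0,0,0,0.2,0,0,0,0,0,0]'
```

```text
clock: 20.17
position: [0.5799, -0.2707, 0.0243]
ee_rot: [-0.689, 0.725, -0.0, -0.0]
ft_force: [0.3, -0.0, 0.2]
grip_width: 0.001
clock: 20.42
position: [0.58, -0.2716, 0.0243]
ee_rot: [-0.689, 0.724, 0.001, 0.001]
ft_force: [-0.8, 5.2, 1.0]
grip_width: 0.001
clock: 20.67
position: [0.58, -0.2717, 0.0243]
ee_rot: [-0.69, 0.724, 0.002, 0.001]
ft_force: [-2.1, 9.7, 4.9]
grip_width: 0.003
```

It stopped at y=−0.2717, almost exactly the predicted −0.2716. One slightly firmer push to seat both, then retreat and check.

```bash
python3 -m creep '[0.15,0,0,0,0,0,0,0.3,0,0,0,0,0,0,0.3,0,0,0,0,0,0,-1,0,0,0,0,0,0,-2.5,0,0,0,0,0,0,-3,0,-2,0,0,0,0,-3,0,-6,0,0,0,0,-3,0,-10,0,0,0,0,-3,0,-14,0,0,0,0,-3,0,-16,0,0,0,0,-3,0,-16,0,0,0,0]'; python3 - <<'E'
from h import *
o=get_obs();print(o["position"],o["clock"])
p=camera("wrist");cv2.imwrite("pics/w8.png",p["pixels"][70:350,150:430,::-1].repeat(2,0).repeat(2,1))
W=cloud(p,np.ones((480,640),bool))
for x in(.565,.575,.585,.595):
    s=W[(abs(W[:,0]-x)<.003)&(W[:,1]<-.27)&(W[:,1]>-.31)]
    for n,a,b in(("S",.024,.0325),("M",.034,.0395),("L",.041,.05)):
        y=s[(s[:,2]>a)&(s[:,2]<b)][:,1]*1000
        print(x,n,len(y),np.round(np.percentile(y,[3,97]),1) if len(y) else 0,end="; ")
    print()
s=camera("scene");d=camera("side")
for q in("jar","flux","weight","meter","board","screwdriver","mouse"):
    print(q,[np.round(r["at"],3).tolist() for c in(s,d) for r in pinpoint(c,q)[:1]])
E
```

```text
clock: 21.58
position: [0.5838, -0.2456, 0.1905]
ee_rot: [-0.689, 0.725, -0.004, 0.001]
ft_force: [-0.2, -0.8, 1.1]
grip_width: 0.001
[ 0.58375887 -0.24555447  0.19049592] 21.5833
0.565 S 33 [-288.  -284.8]; 0.565 M 31 [-291.2 -288.2]; 0.565 L 28 [-293.8 -291.2]; 
0.575 S 34 [-288.5 -285.3]; 0.575 M 35 [-291.6 -288.2]; 0.575 L 28 [-293.9 -291.2]; 
0.585 S 34 [-289.1 -285.7]; 0.585 M 31 [-291.9 -289.2]; 0.585 L 28 [-294.8 -292.2]; 
0.595 S 36 [-289.4 -286.2]; 0.595 M 36 [-292.6 -289.2]; 0.595 L 29 [-294.7 -292.2]; 
jar [[0.544, 0.205, 0.001], [0.535, 0.2, -0.002]]
flux [[0.381, -0.066, 0.002], [0.38, -0.062, 0.0]]
weight [[0.736, -0.044, 0.001], [0.738, -0.041, -0.003]]
meter [[0.437, -0.42, -0.001], [0.434, -0.425, 0.0]]
board [[0.509, 0.374, -0.006], [0.51, 0.376, 0.001]]
screwdriver [[0.755, 0.125, 0.0], [0.753, 0.126, -0.001]]
mouse [[0.724, -0.276, 0.002], [0.723, -0.275, -0.002]]
```

View pics/w8.png

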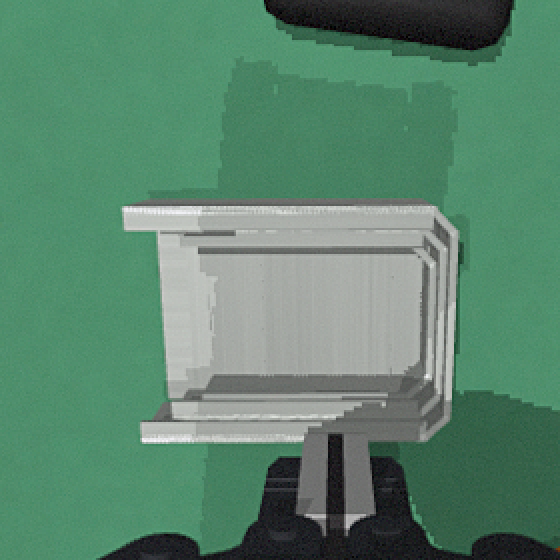

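The three back walls lie against one another at the right of the crop, (427,310), (440,310) and (452,310). In depth they are contiguous: S −288.5, M −288.2…−291.6, L −291.2 mm. The bystanders haven't moved and the gripper is clear, so I'm handing in.

```bash
python3 -c "
from workcell import *
print(hand_in())"
```

```text
the job is handed in; nothing more can be done
None
```

The three trays are nested: the medium tray is inside the big fixed tray, and the small tray is inside the medium one, each back wall first. I handed the job in at about 22 s of the 72 s allowed.

- **Method:** I gripped each tray by its back wall and slid it flat through the mouth. I then released it and pushed the wall from inside with the fingers shut until it hit a hard stop. The peak force reading was about 24 N.
- **Medium tray:** it stopped with its back wall touching the big tray's back wall.
- **Small tray:** it stopped within about 0.1 mm of the predicted position. I raised the gripper 2 mm as it went in, to follow the ramp at the medium tray's mouth. There was an 11.7 N bump there, and it passed without trouble.
- **Last checks:** the final wrist view shows the three back walls against each other, within about 0.5 mm in depth. The gripper was about 19 cm up and touching nothing. The other things on the bench measured the same as before, except the weight, which read 4–7 mm off in y. That is close to the measuring error, and the arm never went near it. No check failed.

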